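Fetch the square ink bottle from the guarded carousel

ROBOT

A 6-joint arm with a two-finger parallel gripper is mounted at the origin on the work surface. World frame = base frame: x ahead of the robot, y to its left, z up, the work surface at z = 0. Lengths are in mm, angles in degrees, forces in N, time in s.
With the tool pointing down it reaches from about 350 to 725 mm from the base axis. Payload 6 kg.
Tool frame: the origin (TCP) lies between the finger pads; the fingertips stand bot.finger_overhang ahead of it and the grasp point (between the pads) lies 11 mm behind it (bot.finger_overhang is the distance from the TCP to the fingertips, in mm); z points along the fingers, y is the line along which they close (so a half turn about z gives the same grasp; the last joint's range is limited). The gripper opens to 85 mm and grips with 20 to 120 N. Pads are 22 mm wide; open, the fingers measure 114 mm over their backs; the gripper's body (76 mm by 85 mm) begins 54 mm behind the grasp point. The pads swing forward as they close: fully open they stand 13 mm farther back than shut.
Start: joints at [85.64, 2.303, 4.859, 0, -92.561, -19.12], TCP at [239.028, 550.305, 201.161] pointing down, gripper open.
Joint ranges: [-146.85, 146.85], [-73.84, 115.35], [-62.03, 85.46], [-188.31, 113.3], [-161.28, -10.13], [-171.36, 171.36]. Speed limits (degrees/s): [147.25, 147.25, 172.46, 180, 180, 180].

INTERFACE

Orientations are given as [roll, pitch, yaw] about the fixed x, y, z axes, in that order (R = Rz(yaw) Ry(pitch) Rx(roll)).
In Python, from plant import bot gives the robot as it stands.
- The arm moves only by the tool move_arm, never from a script. Its argument "targets" is a list of rows, each a list of 3 entries, a list of its own where there are three numbers: the shift along the world's x, y, z each as a share of 0.5 m, from -1 to 1, then the turn, a rotation vector about the world's x, y, z each as a share of 2 rad, from -1 to 1, then the opening, from 0 (shut) to 1 (fully open). A call has 1 to 20 rows; each row shifts and turns the commanded pose from where the row before left it; what a row does not reach is not made up. A row lasts 1/12 s, in which the tool goes at most 41.7 mm and 7.16 degrees, less where a joint would pass 70% of its speed; a pose out of reach is approached as far as the arm can. A call with a number of a shift or a turn outside -1 to 1 is refused whole. A call with a gripper value outside its range is refused whole. The fingers move at their own pace and stop on an object; the grip force is fixed at half the most. Time passes only in rows, so rows that do not move let the fingers close. It gives the time, the measured TCP pose, the force, the opening and the grip force at its end, in the units of the state.
- bot.get_state(): the state, without advancing time (a new reading comes with each control period).
- bot.get_image(name): name is "scene" or "top"; returns a dict with "color" (400x640x3 uint8, blue, green, red), "z_map" (400x640 float32, mm along the optical axis (not along the pixel's ray), 0 where there is no reading), "fx", "fy", "cx", "cy" (pixels), "R" (3x3) and "t" (3): a world point X has camera coordinates R X + t. Camera axes: x right, y down, z forward; pixel columns grow to the right and rows downward; lengths in mm; the calibration is good to about 2 mm. A picture is of the moment at which its call begins.
- bot.close_job(): hands the job in; it is judged then, once.
The state is a dict: "time_s": time; "joints": joint angles; "qd": joint speeds; "tau": joint torques, N m; "ee_pos": TCP position; "tcp_rot": TCP orientation; "force": force on the tool from outside, world axes, zero at the start; "wrist_torque": the same for the moment, N m; "width": finger opening in mm; "grip_force": force on a finger pad.
Only numpy, scipy, OpenCV 4.12 (cv2) and the standard library are available. Lean on these libraries where they do the work, as an engineer would, in place of code of your own. Each camera call takes 0.05 s, during which the arm holds its last target. There are 200 camera calls.

TASK

Turn the ink carousel until the square ink bottle stands in the middle of the gap in the wire guard, and let it come to rest there. Then lift that bottle up out of its pocket through the gap and set it down gently, upright, on the floor of the small steel ink tray, and let go. Do not tip it, leave the other three bottles standing in their pockets and do not disturb the mug.

Things in the scene. Friction and masses are not known exactly. Their poses are not given: they have to be found in the camera images.
- stand: fixed dark steel base disc, 332 mm across, 12 mm high. Origin: centre of underside, on the table; its -x points through the middle of the gap in its wire guard. Guard: flat C-shaped grille of 6 mm wires, centred 142 mm above the table, 45 to 158 mm from the axis, with thin posts at 158 mm; open over 62 degrees either side of -x. Nothing comes out between its wires
- turntable: plywood turntable, 290 mm across, turns about the stand's vertical axis, either way, at least 1.5 turns; stays where left (friction 0.08 N m). Origin: on the axis, at its underside, 14 mm above the table. Four open square pockets, 56 mm inside, walls 14 mm high, 3 mm thick, centred 95 mm from the axis along its -x, -y, +x, +y; floors 12 mm above the origin
- knob (a point): centre of the turntable's black bar knob, on the axis, 183 mm above the table, on a 24 mm column; turns with the turntable, same axes. The bar is 60 mm long along x, 14 mm wide along y and 36 mm high (165 to 201 mm above the table): pinch it across its width and turn
- square_bottle: the wanted bottle, the only square one: dark, cream label band, body 48 x 48 mm, 80 mm high, with a round black cap 30 mm across and 20 mm high on top; 100 mm in all, 0.17 to 0.34 kg. Origin: centre of underside; z up, x and y square to its sides. Starts in a pocket under the guard, over 60 degrees from the gap's middle, sides parallel to the pocket's walls
- low_jar: low round dark jar with wide black lid, 50 mm across, 62 mm high, in the pocket nearest the gap at the start. Origin: centre of underside. Leave in its pocket
- round_bottle: round dark bottle, 50 mm across, 100 mm high, narrow black cap 28 mm across, in another pocket. Origin: centre of underside. Leave in its pocket
- thin_bottle: round dark bottle, 47 mm across, 84 mm high, tall black cap 45 mm across, in another pocket. Origin: centre of underside. Leave in its pocket
- ink_tray: fixed shallow square steel tray, 120 x 120 mm outside, 18 mm high, walls and floor 5 mm thick (110 mm inside), open on top. Origin: centre of its underside, on the table; x and y along its sides
- sketchbook: fixed open sketchbook lying flat, 210 x 300 mm, 13 mm thick, beyond the tray on the robot's right. Origin: centre of underside
- mug: loose white mug, 80 mm across, 95 mm high, handle at +y, far side of the table. Origin: centre of underside. Leave alone
Mind the look-alikes: they are no part of the job. What is meant by the ink_tray is not orange or turquoise, and is the larger of those in its own colour.

How it is judged:
By the outcome, as a careful person would: the job done as asked, in the order asked, and still so for the second after the job is handed in, with the robot touching nothing.
It also fails if it takes over 67 s, if anything falls off the work surface, if the arm or the gripper's body presses on something with over 40 N, if the wrist force passes 120 N, or if a joint passes its speed limit or range.

## Working session

There is one attempt and no reset: what is moved stays moved. The work goes in short steps, Python scripts to look and compute and a tool call to move; the robot and the scene stay as the last step left them, time stands still between calls to the robot, and variables do not carry over. Pictures are saved under pics/ and viewed, at most 13 in all, crops included, and the job is handed in when it is done.

Besides the shell and the picture viewer there is one more tool, called after "Emit:" by a JSON object that holds its "op" and its "data". move_arm: Moves the arm, as the interface text tells. Shift numbers are shares of 0.5 m and turn numbers shares of 2 rad, none past 1 either way. Its arguments: {"type":"object","properties":{"targets":{"type":"array"}},"required":["targets"]}

```bash
mkdir -p pics; ls; cat > h.py <<'E'
import numpy as np, cv2
from plant import bot
def snap(n,f):
    d=bot.get_image(n); cv2.imwrite('pics/'+f+'.png',d['color']); np.savez('pics/'+f+'.npz',**d); return d
def xyz(d,u,v,z=None):
    z=float(d['z_map'][int(v),int(u)]) if z is None else z
    c=np.array([(u-d['cx'])/d['fx']*z,(v-d['cy'])/d['fy']*z,z]); return d['R'].T@(c-d['t'])
def onplane(d,u,v,h):
    r=d['R'].T@np.array([(u-d['cx'])/d['fx'],(v-d['cy'])/d['fy'],1]); o=-d['R'].T@d['t']; return o+r*(h-o[2])/r[2]
def cloud(d):
    v,u=np.mgrid[0:400,0:640]; z=d['z_map']; c=np.stack([(u-d['cx'])/d['fx']*z,(v-d['cy'])/d['fy']*z,z],-1)
    p=(c-d['t'])@d['R']; p[z==0]=np.nan; return p
E
python3 - <<'E'
from h import *
for n in('top','scene'):
    d=snap(n,n+'1'); print(n,d['fx'],-d['R'].T@d['t'],d['R'].round(2).tolist())
print(bot.finger_overhang,bot.get_state())
E
```

```text
pics
top 437.07846705008666 [ 368.83704592 -143.33302911 1534.20317646] [[-0.02, -1.0, 0.01], [-0.99, 0.02, -0.1], [0.1, -0.01, -0.99]]
scene 451.05071759001294 [1043.34360953  727.79843161  820.62686977] [[-0.84, 0.54, -0.01], [0.31, 0.47, -0.83], [-0.44, -0.7, -0.56]]
8.0 {'time_s': 0.1, 'joints': array([ 8.56390724e+01,  2.33560704e+00,  4.80734067e+00, -2.40390909e-02,
       -9.25614082e+01, -1.91191835e+01]), 'qd': array([ 0.05621971, -0.01213915,  0.28338732,  0.11502072, -0.06618019,
        0.03024917]), 'tau': array([-4.94921478e-03, -3.69344616e+01,  3.48278975e+01,  6.95165589e+00,
       -4.56134352e-03, -1.88994740e-07]), 'ee_pos': array([238.85713076, 550.02761528, 200.26587332]), 'tcp_rot': array([ 1.79907406e+02, -6.67946207e-03, -2.34790501e+01]), 'force': array([-0.19068191,  0.57016412,  0.15848521]), 'wrist_torque': array([0.02050713, 0.01957322, 0.01514405]), 'grip_force': 0.0, 'width': 85.21430520135537}
```

View pics/top1.png

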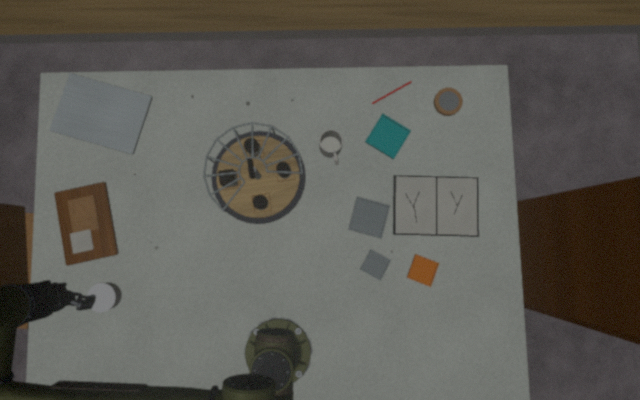

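View pics/scene1.png

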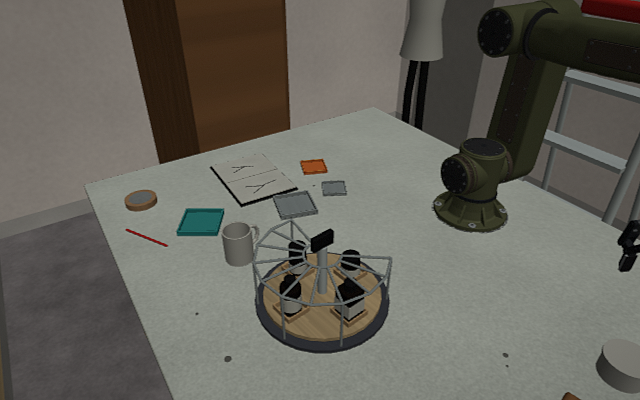

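The top view shows the carousel near (255,175), the larger grey tray near (369,216) and the mug at (331,144). In the scene view the square bottle seems to be at (350,300). I'll look closer in enlarged crops.

```bash
python3 - <<'E'
from h import *
a=cv2.imread('pics/top1.png')[115:235,195:315]; b=cv2.imread('pics/scene1.png')[215:355,245:400]
a=cv2.convertScaleAbs(a,alpha=1.5)
cv2.imwrite('pics/c1.png',cv2.resize(a,(600,600),interpolation=cv2.INTER_CUBIC))
cv2.imwrite('pics/c2.png',cv2.resize(cv2.convertScaleAbs(b,alpha=1.3),(664,600),interpolation=cv2.INTER_CUBIC))
d=dict(np.load('pics/top1.npz')); P=cloud(d)
# tray
hsv=cv2.cvtColor(d['color'],cv2.COLOR_BGR2HSV)
for (u,v) in [(369,216),(375,264)]: print(d['color'][v,u],xyz(d,u,v))
# stand: dark rim points, tabletop height
m=(P[...,2]>16)&(P[...,2]<40)
u,v=np.meshgrid(np.arange(640),np.arange(400)); mm=m&(u>190)&(u<320)&(v>110)&(v<235)
q=P[mm]; (c,r)=cv2.minEnclosingCircle(q[:,:2].astype(np.float32)); print(c,r,mm.sum())
m=(P[...,2]>155)&(u>235)&(u<275)&(v>145)&(v<190); q=P[m]; print(len(q),q.round(0).tolist())
E
```

```text
[91 90 88] [ 452.37414333 -327.10777862   -2.18202789]
[91 91 87] [ 285.47275542 -340.99885316   10.02304767]
(618.489501953125, 24.624584197998047) 199.0772705078125 3819
128 [[629.0, 66.0, 198.0], [629.0, 63.0, 200.0], [628.0, 59.0, 202.0], [629.0, 57.0, 199.0], [625.0, 69.0, 200.0], [625.0, 65.0, 202.0], [625.0, 63.0, 200.0], [625.0, 59.0, 204.0], [625.0, 56.0, 203.0], [629.0, 56.0, 180.0], [623.0, 69.0, 197.0], [621.0, 65.0, 204.0], [621.0, 62.0, 206.0], [622.0, 60.0, 199.0], [623.0, 57.0, 196.0], [624.0, 55.0, 187.0], [619.0, 69.0, 201.0], [619.0, 66.0, 199.0], [620.0, 63.0, 197.0], [619.0, 59.0, 201.0], [619.0, 56.0, 201.0], [622.0, 56.0, 184.0], [616.0, 66.0, 199.0], [615.0, 62.0, 205.0], [616.0, 59.0, 201.0], [616.0, 57.0, 200.0], [618.0, 55.0, 190.0], [613.0, 66.0, 199.0], [613.0, 63.0, 200.0], [613.0, 60.0, 200.0], [612.0, 56.0, 204.0], [614.0, 54.0, 195.0], [619.0, 55.0, 166.0], [609.0, 66.0, 201.0], [610.0, 63.0, 197.0], [610.0, 60.0, 198.0], [610.0, 57.0, 198.0], [609.0, 53.0, 201.0], [614.0, 54.0, 174.0], [607.0, 66.0, 197.0], [606.0, 63.0, 201.0], [606.0, 59.0, 202.0],
[... 1192 characters left out ...]
1.0, 62.0, 204.0], [581.0, 60.0, 201.0], [581.0, 57.0, 200.0], [581.0, 53.0, 202.0], [582.0, 51.0, 197.0], [584.0, 50.0, 182.0], [579.0, 63.0, 198.0], [578.0, 60.0, 201.0], [579.0, 57.0, 197.0], [578.0, 54.0, 200.0], [578.0, 50.0, 201.0], [581.0, 50.0, 185.0], [575.0, 63.0, 200.0], [575.0, 59.0, 202.0], [575.0, 56.0, 203.0], [576.0, 54.0, 197.0], [576.0, 51.0, 197.0], [577.0, 49.0, 187.0], [572.0, 62.0, 202.0], [573.0, 60.0, 197.0], [572.0, 56.0, 202.0], [572.0, 54.0, 199.0], [572.0, 51.0, 200.0], [574.0, 50.0, 185.0], [569.0, 60.0, 198.0], [570.0, 58.0, 193.0], [571.0, 55.0, 188.0], [570.0, 52.0, 191.0], [572.0, 50.0, 181.0], [569.0, 60.0, 180.0], [570.0, 58.0, 172.0], [571.0, 55.0, 168.0]]
```

View pics/c1.png

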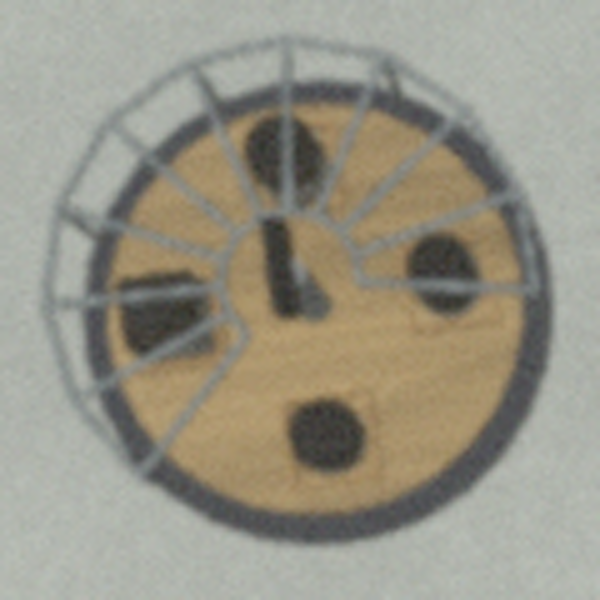

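View pics/c2.png

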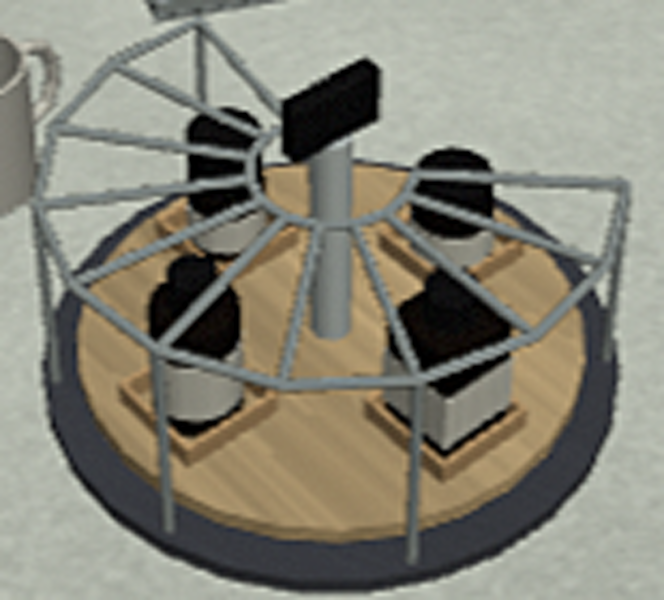

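The crops show the square bottle at c1 (165,305), on the +y side. The low jar is at (327,435), near the gap. The guard ends are at c1 (140,475) and (535,290), and the knob bar runs nearly along world x. Next I compute the gap direction, the bottle angle and the tray centre.

```bash
python3 - <<'E'
from h import *
d=dict(np.load('pics/top1.npz')); P=cloud(d)
T=lambda a,b,h:onplane(d,195+a/5-.4,115+b/5-.4,h)[:2]
kn=T((262+292)/2,(222+315)/2,201) # rough knob top
print('knob',kn)
for o,i in [((140,475),(245,335)),((535,290),(360,283))]:
    O,I=T(*o,142),T(*i,142); print(O,I,[np.degrees(np.arctan2(*(p-[599,59])[::-1])) for p in(O,I)],[np.linalg.norm(p-[599,59]) for p in(O,I)])
hs=cv2.cvtColor(d['color'],cv2.COLOR_BGR2HSV)
m=((hs[...,1]>80)).astype(np.uint8); m[:115]=0;m[235:]=0;m[:,:195]=0;m[:,315:]=0
pts=np.argwhere(cv2.morphologyEx(m,cv2.MORPH_CLOSE,np.ones((7,7))))[:,::-1]
h=cv2.convexHull(pts.astype(np.int32))[:,0]; w=np.array([onplane(d,a,b,26)[:2] for a,b in h]); print('table',cv2.fitEllipse(w.astype(np.float32)))
print('low jar',T(327,435,88),'sq',T(165,300,106))
q=P[(P[...,2]>190)&(P[...,2]<210)&(abs(P[...,0]-599)<45)&(abs(P[...,1]-59)<30)]; print(cv2.minAreaRect(q[:,:2].astype(np.float32)))
c,s,vt=0,0,np.linalg.svd(q[:,:2]-q[:,:2].mean(0))[2]; print('bar',q.mean(0),np.degrees(np.arctan2(vt[0,1],vt[0,0])))
# tray
g=d['color'].astype(int); print(g[216,335:395].sum(-1).tolist())
m=(g.sum(-1)<320).astype(np.uint8); n,l,st,ce=cv2.connectedComponentsWithStats(m); k=l[216,369]; print(st[k])
mm=np.argwhere(l==k)[:,::-1].astype(np.float32); r=cv2.minAreaRect(mm); print(r)
w=np.array([onplane(d,a,b,12)[:2] for a,b in cv2.boxPoints(r)]); print('tray',w,w.mean(0))
E
```

```text
knob [595.96989273  59.48673664]
[474.6033329 156.2011672] [563.24789927  89.15451873] [np.float64(141.99661404822479), np.float64(139.8545955881338)] [np.float64(157.86892566858486), np.float64(46.77079971721679)]
[588.74074907 -97.28727378] [595.52601649  15.18317718] [np.float64(-93.7557098075642), np.float64(-94.53316973459451)] [np.float64(156.6236386202102), np.float64(43.95432314937629)]
table ((598.09130859375, 59.781829833984375), (283.5033264160156, 285.5270690917969), 124.22511291503906)
low jar [502.75765764  44.05817037] sq [592.60017956 147.72739783]
((599.484619140625, 59.06919860839844), (59.95036315917969, 13.984042167663574), 7.565208435058594)
bar [598.90659473  59.00261506 200.01374665] -173.11304249792806
[343, 352, 361, 358, 354, 350, 360, 363, 351, 351, 350, 356, 353, 361, 352, 330, 305, 282, 259, 269, 274, 270, 266, 269, 275, 280, 281, 271, 268, 266, 276, 281, 273, 263, 269, 268, 267, 278, 267, 263, 268, 277, 269, 277, 273, 268, 278, 275, 265, 260, 249, 273, 309, 335, 347, 342, 347, 316, 226, 173]
[ 348  196   43   43 1256]
((368.73529052734375, 217.05886840820312), (35.89527130126953, 35.65273666381836), 14.03624439239502)
tray [[ 404.53428533 -247.31551037]
 [ 524.72507921 -280.92773668]
 [ 491.62895103 -401.9602536 ]
 [ 371.87185968 -367.3896448 ]] [ 448.19004381 -324.39828636]
```

Emit:
{"op": "move_arm", "data": {"targets": [[[0.034,-0.0465,0.004],[0,0,-0.06],1],[[0.034,-0.0465,0.004],[0,0,-0.06],1],[[0.034,-0.0465,0.004],[0,0,-0.06],1],[[0.034,-0.0465,0.004],[0,0,-0.06],1],[[0.034,-0.0465,0.004],[0,0,-0.06],1],[[0.034,-0.0465,0.004],[0,0,-0.06],1],[[0.034,-0.0465,0.004],[0,0,-0.06],1],[[0.034,-0.0465,0.004],[0,0,-0.06],1],[[0.034,-0.0465,0.004],[0,0,-0.06],1],[[0.034,-0.0465,0.004],[0,0,-0.06],1],[[0.034,-0.0465,0.004],[0,0,-0.06],1],[[0.034,-0.0465,0.004],[0,0,-0.06],1],[[0.034,-0.0465,0.004],[0,0,-0.06],1],[[0.034,-0.0465,0.004],[0,0,-0.06],1],[[0.034,-0.0465,0.004],[0,0,-0.06],1],[[0.034,-0.0465,0.004],[0,0,-0.06],1],[[0.034,-0.0465,0.004],[0,0,-0.06],1],[[0.034,-0.0465,0.004],[0,0,-0.06],1],[[0.034,-0.0465,0.004],[0,0,-0.06],1],[[0.034,-0.0465,0.004],[0,0,-0.06],1]]}}

```text
time_s: 1.77
ee_pos: [579.5, 84.0, 240.8]
tcp_rot: [180.0, -0.0, -161.3]
force: [0.4, 0.8, 0.0]
width: 85.5
grip_force: 0.0
```

Emit:
{"op": "move_arm", "data": {"targets": [[[0.02,-0.026,0],[0,0,-0.0515],1],[[0.02,-0.026,0],[0,0,-0.0515],1],[[0,0,0],[0,0,0],1],[[0,0,0],[0,0,0],1],[[0,0,0],[0,0,0],1]]}}

```text
time_s: 2.18
ee_pos: [598.8, 59.6, 240.8]
tcp_rot: [180.0, -0.0, -172.7]
force: [0.6, 0.1, -0.2]
width: 84.9
grip_force: 0.0
```

Emit:
{"op": "move_arm", "data": {"targets": [[[0,0,-0.0335],[0,0,0],1],[[0,0,-0.0335],[0,0,0],1],[[0,0,-0.0335],[0,0,0],1],[[0,0,-0.0335],[0,0,0],1],[[0,0,0],[0,0,0],1],[[0,0,0],[0,0,0],0],[[0,0,0],[0,0,0],0],[[0,0,0],[0,0,0],0],[[0,0,0],[0,0,0],0],[[0,0,0],[0,0,0],0],[[0,0,0],[0,0,0],0],[[0,0,0],[0,0,0],0],[[0,0,0],[0,0,0],0]]}}

```text
time_s: 3.27
ee_pos: [599.1, 59.3, 174.2]
tcp_rot: [180.0, 0.0, -172.8]
force: [0.0, 1.7, -0.5]
width: -0.0
grip_force: 0.0
```

The fingers shut on nothing, so I'll look.

```bash
python3 - <<'E'
from h import *
d=snap('scene','s2'); e=snap('top','t2')
b=cv2.convertScaleAbs(d['color'][130:360,220:420],alpha=1.3)
cv2.imwrite('pics/s2c.png',cv2.resize(b,None,fx=2.6,fy=2.6,interpolation=cv2.INTER_CUBIC))
print(bot.get_state())
E
```

```text
{'time_s': 3.3667, 'joints': array([ 2.46995318e+01,  2.52682797e+00,  2.28150822e+00, -6.27502350e-03,
       -8.97598013e+01, -1.07492872e+02]), 'qd': array([ 0.07088967,  0.05861155, -0.07676963,  0.02196497,  0.07710432,
       -0.00789951]), 'tau': array([ 2.65694653e-03, -3.70612693e+01,  3.48092866e+01,  6.94382071e+00,
       -1.68055205e-03,  2.91637816e-04]), 'ee_pos': array([599.02766149,  59.27361669, 174.12876803]), 'tcp_rot': array([ 1.79995555e+02, -6.77041341e-03, -1.72793367e+02]), 'force': array([-0.09908294, -0.49258557, -0.00643585]), 'wrist_torque': array([ 0.056551  , -0.02525742,  0.00308001]), 'grip_force': 0.0, 'width': -0.13913906845950727}
```

View pics/s2c.png

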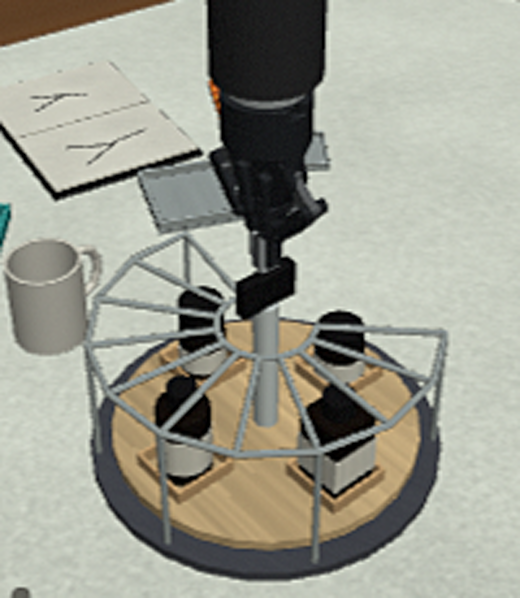

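The closed fingers end at crop (265,262), visibly above or behind the bar at (265,288). I'll measure where they really are.

```bash
python3 - <<'E'
from h import *
d=dict(np.load('pics/s2.npz')); e=dict(np.load('pics/t2.npz'))
def pr(d,X): c=d['R']@np.array(X)+d['t']; return c[0]/c[2]*d['fx']+d['cx'],c[1]/c[2]*d['fy']+d['cy'],c[2]
print('TCP scene px',pr(d,[599,59,174]),'knob',pr(d,[599,59.2,183]))
for (a,b) in [(265,240),(265,250),(262,258),(265,285),(250,295),(285,275),(265,210),(265,150)]:
    u,v=220+a/2.6,130+b/2.6; print(a,b,xyz(d,u,v).round(0))
P=cloud(e)
print('bar top/top cam near'); 
q=P[(P[...,2]>190)&(abs(P[...,0]-599)<60)&(abs(P[...,1]-59)<60)]; print(len(q),q[:,2].min(),q[:,2].max())
S=cloud(d); q=S[(abs(S[...,0]-599)<40)&(abs(S[...,1]-59)<40)&(S[...,2]>150)]
for z in range(150,330,10):
    k=q[(q[:,2]>=z)&(q[:,2]<z+10)]; print(z,len(k),k.min(0).round() if len(k) else '',k.max(0).round() if len(k) else '')
E
```

```text
TCP scene px (np.float64(322.004747421931), np.float64(242.67217066075256), np.float64(1027.3173190485654)) knob (np.float64(322.06654750602155), np.float64(239.6149491400389), np.float64(1022.1298310040962))
265 240 [606.  69. 241.]
265 250 [606.  69. 230.]
262 258 [609.  69. 222.]
265 285 [606.  69. 193.]
250 295 [622.  70. 189.]
285 275 [585.  68. 194.]
265 210 [613.  79. 280.]
265 150 [621.  90. 345.]
bar top/top cam near
2820 192.39319898770577 618.3734812803491
150 32 [596.  62. 150.] [615.  74. 160.]
160 51 [575.  58. 161.] [633.  76. 170.]
170 80 [574.  59. 170.] [633.  72. 180.]
180 82 [575.  61. 180.] [633.  72. 190.]
190 97 [570.  55. 190.] [634.  74. 200.]
200 76 [573.  54. 200.] [633.  73. 209.]
210 38 [593.  54. 210.] [613.  74. 220.]
220 47 [594.  45. 220.] [613.  76. 230.]
230 44 [595.  45. 230.] [614.  74. 240.]
240 26 [592.  51. 240.] [615.  84. 250.]
250 105 [586.  26. 250.] [617.  97. 260.]
260 85 [585.  19. 260.] [619.  99. 270.]
270 97 [582.  19. 270.] [620.  98. 280.]
280 80 [595.  19. 280.] [620.  98. 290.]
290 75 [596.  19. 290.] [623.  98. 300.]
300 109 [591.  25. 300.] [623.  99. 310.]
310 93 [585.  46. 310.] [623.  99. 320.]
320 52 [589.  76. 320.] [611.  99. 330.]
```

```bash
python3 - <<'E'
from h import *
def pr(d,X): c=d['R']@np.array(X,float)+d['t']; return [round(float(v),1) for v in (c[0]/c[2]*d['fx']+d['cx'],c[1]/c[2]*d['fy']+d['cy'],c[2])]
d=dict(np.load('pics/scene1.npz')); print('start TCP',pr(d,[239,550,201]),'tip closed-h',pr(d,[239,550,193]),'+40',pr(d,[239,550,241]))
D=dict(np.load('pics/s2.npz'))
for z in(166,185,195,201,205,210,215,220): print(z,pr(D,[599,59,z]))
a=cv2.convertScaleAbs(d['color'][180:290,560:640],alpha=1.6); b=cv2.convertScaleAbs(D['color'][195:260,285:360],alpha=1.6)
cv2.imwrite('pics/cmp.png',np.hstack([cv2.resize(a,(400,550),interpolation=2),cv2.resize(b,(400,550),interpolation=2)]))
E
```

```text
start TCP [632.6, 304.7, 829.4] tip closed-h [630.9, 307.8, 833.9] +40 [641.3, 289.0, 807.0]
166 [322.0, 245.4, 1031.8]
185 [322.0, 238.9, 1021.1]
195 [322.0, 235.4, 1015.5]
201 [322.0, 233.3, 1012.2]
205 [322.1, 231.9, 1009.9]
210 [322.1, 230.1, 1007.1]
215 [322.1, 228.3, 1004.3]
220 [322.1, 226.5, 1001.5]
```

View pics/cmp.png

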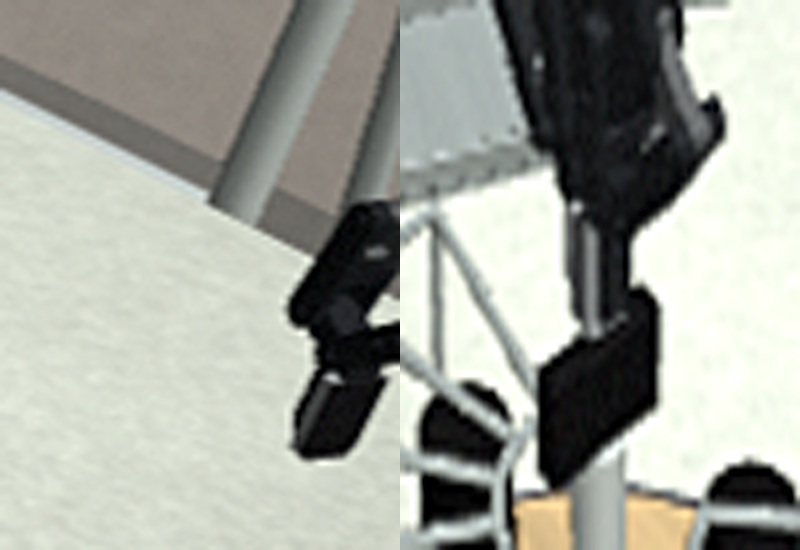

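```bash
python3 - <<'E'
from h import *
def pr(d,X): c=d['R']@np.array(X,float)+d['t']; return [round(float(v),1) for v in (c[0]/c[2]*d['fx']+d['cx'],c[1]/c[2]*d['fy']+d['cy'],c[2])]
d=dict(np.load('pics/scene1.npz'))
for u,v in [(624,268),(627,266),(630,262),(634,256),(625,240),(632,235)]: print(u,v,xyz(d,u,v).round(0))
a=np.radians(-23.5); y=np.array([-np.sin(a),np.cos(a),0])
for s in(-46,46): print(s,pr(d,np.array([239,550,193+13])+s*y),(np.array([239,550,206])+s*y).round())
E
```

```text
624 268 [225. 508. 252.]
627 266 [219. 509. 255.]
630 262 [219. 510. 266.]
634 256 [219. 512. 282.]
625 240 [224. 489. 306.]
632 235 [219. 494. 318.]
-46 [616.0, 285.3, 864.2] [221. 508. 206.]
46 [653.1, 322.0, 789.0] [257. 592. 206.]
```

The fingertips stand about 40 mm higher than the reported TCP implies: true tip z is about 245 at the start, where about 206 was expected. The xy position matches. I'll open, go lower by that amount and close again.

Emit:
{"op": "move_arm", "data": {"targets": [[[0,0,0.01],[0,0,0],1],[[0,0,0],[0,0,0],1],[[0,0,0],[0,0,0],1],[[0,0,0],[0,0,0],1],[[0,0,0],[0,0,0],1],[[0,0,0],[0,0,0],1],[[0,0,0],[0,0,0],1],[[0,0,0],[0,0,0],1],[[0,0,-0.02],[0,0,0],1],[[0,0,-0.02],[0,0,0],1],[[0,0,-0.02],[0,0,0],1],[[0,0,-0.02],[0,0,0],1],[[0,0,0],[0,0,0],1],[[0,0,0],[0,0,0],1]]}}

```text
time_s: 4.53
ee_pos: [598.5, 59.0, 137.9]
tcp_rot: [-180.0, -0.1, -172.8]
force: [0.6, 0.5, -0.7]
width: 85.1
grip_force: 0.0
```

Emit:
{"op": "move_arm", "data": {"targets": [[[0,0,0],[0,0,0],0],[[0,0,0],[0,0,0],0],[[0,0,0],[0,0,0],0],[[0,0,0],[0,0,0],0],[[0,0,0],[0,0,0],0],[[0,0,0],[0,0,0],0],[[0,0,0],[0,0,0],0],[[0,0,0],[0,0,0],0]]}}

```text
time_s: 5.2
ee_pos: [598.9, 61.6, 139.6]
tcp_rot: [179.8, 0.1, -172.7]
force: [-2.8, 7.3, 2.8]
width: 13.0
grip_force: 60.3
```

Emit:
{"op": "move_arm", "data": {"targets": [[[0,0,0],[0,0,0.02],0],[[0,0,0],[0,0,0.04],0],[[0,0,0],[0,0,0.05],0],[[0,0,0],[0,0,0.05],0],[[0,0,0],[0,0,0.05],0],[[0,0,0],[0,0,0.05],0],[[0,0,0],[0,0,0.05],0],[[0,0,0],[0,0,0.05],0],[[0,0,0],[0,0,0.05],0],[[0,0,0],[0,0,0.05],0],[[0,0,0],[0,0,0.05],0],[[0,0,0],[0,0,0.05],0],[[0,0,0],[0,0,0.05],0],[[0,0,0],[0,0,0.05],0],[[0,0,0],[0,0,0.05],0],[[0,0,0],[0,0,0.05],0],[[0,0,0],[0,0,0.05],0],[[0,0,0],[0,0,0.05],0],[[0,0,0],[0,0,0.04],0],[[0,0,0],[0,0,0.028],0]]}}

```text
time_s: 6.87
ee_pos: [601.7, 60.1, 139.7]
tcp_rot: [-179.7, -0.1, -66.2]
force: [13.7, 2.4, -2.8]
width: 13.6
grip_force: 59.6
```

Emit:
{"op": "move_arm", "data": {"targets": [[[0,0,0],[0,0,0],0],[[0,0,0],[0,0,0],0],[[0,0,0],[0,0,0],0],[[0,0,0],[0,0,0],0],[[0,0,0],[0,0,0],0],[[0,0,0],[0,0,0],0]]}}

```text
time_s: 7.37
ee_pos: [601.7, 60.1, 139.7]
tcp_rot: [-179.7, -0.1, -66.4]
force: [11.7, 1.7, -3.0]
width: 13.2
grip_force: 59.5
```

Emit:
{"op": "move_arm", "data": {"targets": [[[0,0,0],[0,0,0],1],[[0,0,0],[0,0,0],1],[[0,0,0],[0,0,0],1],[[0,0,0],[0,0,0],1],[[0,0,0],[0,0,0],1],[[0,0,0],[0,0,0],1],[[0,0,0],[0,0,0],1],[[0,0,0],[0,0,0],1],[[0,0,0.03],[0,0,0],1],[[0,0,0.05],[0,0,0],1],[[0,0,0.06],[0,0,0],1],[[0,0,0.06],[0,0,0],1],[[-0.06,-0.05,0],[0,0,0],1],[[-0.06,-0.07,0],[0,0,0],1],[[-0.06,-0.07,0],[0,0,0],1],[[-0.06,-0.07,0],[0,0,0],1],[[0,-0.07,0],[0,0,0],1],[[0,-0.07,0],[0,0,0],1],[[0,0,0],[0,0,0],1],[[0,0,0],[0,0,0],1]]}}

```text
time_s: 9.03
ee_pos: [487.3, -132.1, 239.3]
tcp_rot: [-180.0, -0.0, -66.6]
force: [0.8, 0.6, 0.2]
width: 85.5
grip_force: 0.0
```

```bash
python3 - <<'E'
from h import *
d=snap('top','t3'); s=snap('scene','s3')
P=cloud(d)
q=P[(P[...,2]>190)&(P[...,2]<210)&(abs(P[...,0]-599)<45)&(abs(P[...,1]-59)<45)]; vt=np.linalg.svd(q[:,:2]-q[:,:2].mean(0))[2]
print('bar',len(q),q.mean(0),np.degrees(np.arctan2(vt[0,1],vt[0,0])))
q=P[(P[...,2]>98)&(P[...,2]<114)&(abs(P[...,0]-512)<45)&(abs(P[...,1]-21)<45)]; print('bottle',len(q),cv2.minAreaRect(q[:,:2].astype(np.float32)))
q=P[(P[...,2]>118)&(P[...,2]<134)&(abs(P[...,0]-512)<45)&(abs(P[...,1]-21)<45)]; print('cap',len(q),cv2.minAreaRect(q[:,:2].astype(np.float32)))
a=cv2.convertScaleAbs(d['color'][115:235,195:315],alpha=1.5); b=cv2.convertScaleAbs(s['color'][215:355,245:400],alpha=1.3)
cv2.imwrite('pics/c3.png',np.hstack([cv2.resize(a,(400,400),interpolation=2),cv2.resize(b,(400,400),interpolation=2)]))
E
```

```text
bar 98 [599.3313536   58.08921869 199.88144963] 111.70926114702026
bottle 0 ((0.0, 0.0), (0.0, 0.0), 0.0)
cap 0 ((0.0, 0.0), (0.0, 0.0), 0.0)
```

View pics/c3.png

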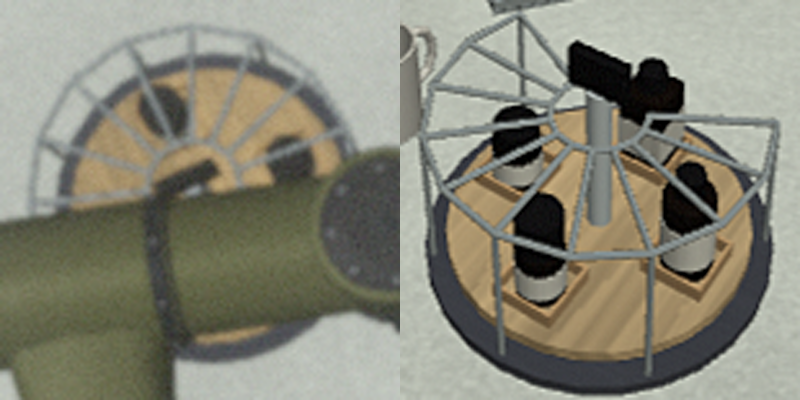

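The scene crop shows the square bottle upright in its pocket behind the knob at (652,100). The forearm hides it in the top view, so I'll move the arm further aside for one measurement.

Emit:
{"op": "move_arm", "data": {"targets": [[[-0.01,-0.07,0],[0,0,0],1],[[-0.01,-0.07,0],[0,0,0],1],[[-0.01,-0.07,0],[0,0,0],1],[[-0.01,-0.07,0],[0,0,0],1],[[-0.01,-0.07,0],[0,0,0],1],[[0,-0.07,0],[0,0,0],1],[[0,-0.07,0],[0,0,0],1],[[0,0,0],[0,0,0],1]]}}

```text
time_s: 9.8
ee_pos: [462.4, -378.7, 237.0]
tcp_rot: [179.8, 0.1, -66.6]
force: [0.1, 1.1, -0.8]
width: 85.5
grip_force: 0.0
```

```bash
python3 - <<'E'
from h import *
d=snap('top','t4')
P=cloud(d)
q=P[(P[...,2]>190)&(P[...,2]<210)&(abs(P[...,0]-599)<45)&(abs(P[...,1]-59)<45)]; vt=np.linalg.svd(q[:,:2]-q[:,:2].mean(0))[2]
print('bar',len(q),q.mean(0),cv2.minAreaRect(q[:,:2].astype(np.float32)),np.degrees(np.arctan2(vt[0,1],vt[0,0])))
for lo,hi in((95,117),(117,138)):
    q=P[(P[...,2]>lo)&(P[...,2]<hi)&(abs(P[...,0]-512)<40)&(abs(P[...,1]-21)<40)]; print(len(q),cv2.minAreaRect(q[:,:2].astype(np.float32)) if len(q) else '')
a=cv2.convertScaleAbs(d['color'][115:235,195:315],alpha=1.5)
cv2.imwrite('pics/c4.png',cv2.resize(a,(600,600),interpolation=2))
E
```

```text
bar 97 [599.19236089  59.06712466 199.62271476] ((600.6094360351562, 59.062835693359375), (15.801372528076172, 58.801815032958984), 24.09782600402832) 113.36445735343635
151 ((512.3839721679688, 21.331317901611328), (48.281349182128906, 47.87042999267578), 22.821290969848633)
68 ((512.2950439453125, 21.341922760009766), (27.41888427734375, 27.483213424682617), 63.041255950927734)
```

View pics/c4.png

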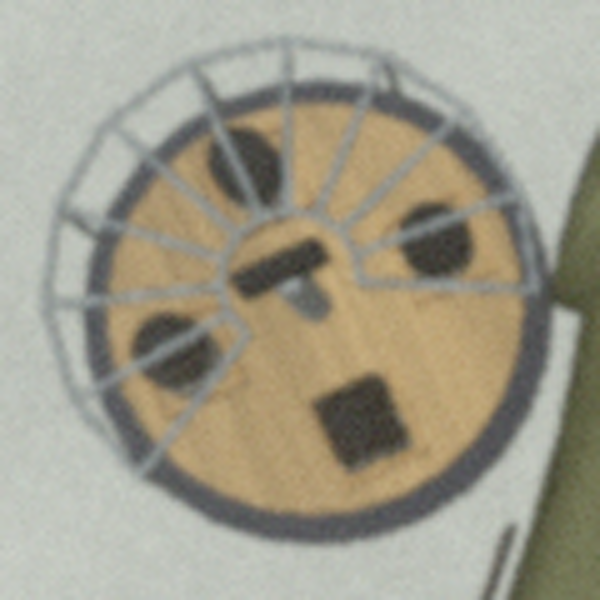

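The top crop shows the square bottle centred in the gap at (362,420). It measures (512.3, 21.3) with sides at 23°, and the others are in their pockets. I'll go above it.

Emit:
{"op": "move_arm", "data": {"targets": [[[0.0088,0.0668,0],[0,0,0],1],[[0.0088,0.0668,0],[0,0,0],1],[[0.0088,0.0668,0],[0,0,0],1],[[0.0088,0.0668,0],[0,0,0],1],[[0.0088,0.0668,0],[0,0,0],1],[[0.0088,0.0668,0],[0,0,0],1],[[0.0088,0.0668,0],[0,0,0],1],[[0.0088,0.0668,0],[0,0,0],1],[[0.0088,0.0668,0],[0,0,0],1],[[0.0088,0.0668,0],[0,0,0],1],[[0.0088,0.0668,0],[0,0,0],1],[[0.0088,0.0668,0],[0,0,0],1],[[0,0,0],[0,0,0],1],[[0,0,0],[0,0,0],1],[[0,0,0],[0,0,0],1]]}}

```text
time_s: 11.1
ee_pos: [515.2, 26.4, 239.4]
tcp_rot: [-180.0, -0.0, -66.3]
force: [0.2, -0.5, 0.2]
width: 85.5
grip_force: 0.0
```

Emit:
{"op": "move_arm", "data": {"targets": [[[-0.001,-0.008,-0.03],[0,0,0],1],[[0,0,-0.05],[0,0,0],1],[[0,0,-0.05],[0,0,0],1],[[0,0,-0.05],[0,0,0],1],[[0,0,-0.05],[0,0,0],1],[[0,0,-0.04],[0,0,0],1],[[0,0,0],[0,0,0],1],[[0,0,0],[0,0,0],1]]}}

```text
time_s: 11.77
ee_pos: [514.5, 20.3, 104.1]
tcp_rot: [179.9, -0.0, -66.5]
force: [0.8, 0.3, 0.8]
width: 85.3
grip_force: 0.0
```

Emit:
{"op": "move_arm", "data": {"targets": [[[0,0.003,-0.03],[0,0,0],1],[[0,0,-0.03],[0,0,0],1],[[0,0,-0.03],[0,0,0],1],[[0,0,-0.02],[0,0,0],1],[[0,0,-0.02],[0,0,0],1],[[0,0,-0.012],[0,0,0],1],[[0,0,0],[0,0,0],1],[[0,0,0],[0,0,0],1]]}}

```text
time_s: 12.43
ee_pos: [515.3, 22.6, 33.8]
tcp_rot: [-180.0, -0.0, -66.4]
force: [0.4, -0.1, 0.1]
width: 85.4
grip_force: 0.0
```

```bash
python3 - <<'E'
from h import *
s=snap('scene','s5'); b=cv2.convertScaleAbs(s['color'][160:340,270:400],alpha=1.4)
cv2.imwrite('pics/c5.png',cv2.resize(b,(433,600),interpolation=2)); print(bot.get_state()['force'])
E
```

```text
[0.76043148 1.44033692 0.22678297]
```

View pics/c5.png

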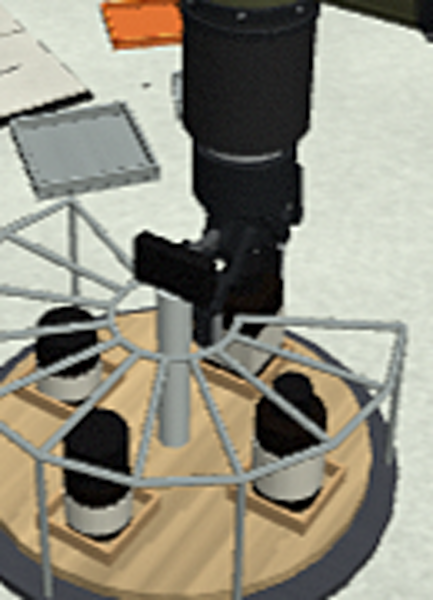

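The gripper straddles the bottle, with the inner finger at crop (207,325) beside the body and clear of the pocket walls. I'll close.

Emit:
{"op": "move_arm", "data": {"targets": [[[0,0,0],[0,0,0],0],[[0,0,0],[0,0,0],0],[[0,0,0],[0,0,0],0],[[0,0,0],[0,0,0],0],[[0,0,0],[0,0,0],0],[[0,0,0],[0,0,0],0]]}}

```text
time_s: 12.98
ee_pos: [515.3, 22.7, 33.8]
tcp_rot: [-180.0, -0.0, -66.4]
force: [-0.2, 1.0, 4.1]
width: 47.2
grip_force: 62.3
```

Emit:
{"op": "move_arm", "data": {"targets": [[[0,0,0.01],[0,0,0],0],[[0,0,0.015],[0,0,0],0],[[0,0,0.02],[0,0,0],0],[[0,0,0.03],[0,0,0],0],[[0,0,0.04],[0,0,0],0],[[0,0,0.04],[0,0,0],0],[[0,0,0.04],[0,0,0],0],[[0,0,0.04],[0,0,0],0],[[0,0,0.04],[0,0,0],0],[[0,0,0.03],[0,0,0],0],[[0,0,0],[0,0,0],0],[[0,0,0],[0,0,0],0]]}}

```text
time_s: 13.98
ee_pos: [515.2, 23.0, 186.4]
tcp_rot: [-179.9, 0.0, -66.5]
force: [-0.6, 0.1, -2.8]
width: 47.3
grip_force: 62.1
```

Emit:
{"op": "move_arm", "data": {"targets": [[[-0.004,-0.02,0],[0,0,-0.01],0],[[-0.008,-0.04,0],[0,0,-0.028],0],[[-0.0107,-0.058,0],[0,0,-0.028],0],[[-0.0107,-0.058,0],[0,0,-0.028],0],[[-0.0107,-0.058,0],[0,0,-0.028],0],[[-0.0107,-0.058,0],[0,0,-0.028],0],[[-0.0107,-0.058,0],[0,0,-0.028],0],[[-0.0107,-0.058,0],[0,0,-0.028],0],[[-0.0107,-0.058,0],[0,0,-0.028],0],[[-0.0107,-0.058,0],[0,0,-0.028],0],[[-0.0107,-0.058,0],[0,0,-0.028],0],[[-0.0107,-0.058,0],[0,0,-0.028],0],[[-0.012,-0.04,0],[0,0,-0.028],0],[[-0.008,-0.02,0],[0,0,-0.018],0],[[0,0,0],[0,0,0],0],[[0,0,0],[0,0,0],0],[[0,0,0],[0,0,0],0]]}}

```text
time_s: 15.4
ee_pos: [445.3, -326.7, 185.0]
tcp_rot: [179.9, 0.0, -108.1]
force: [-0.6, 0.5, -1.7]
width: 47.0
grip_force: 62.0
```

```bash
python3 - <<'E'
from h import *
s=snap('scene','s6'); b=cv2.convertScaleAbs(s['color'][90:260,190:400],alpha=1.4)
cv2.imwrite('pics/c6.png',cv2.resize(b,(735,595),interpolation=2))
E
```

```text
(no output)
```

View pics/c6.png

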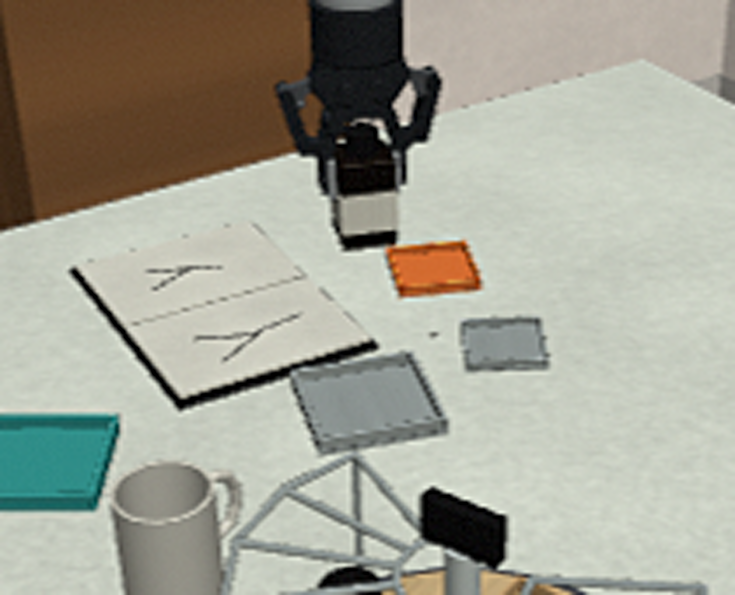

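The bottle hangs upright in the gripper, its base at crop (368,240), and it lines up with the tray at (368,400). I'll descend.

Emit:
{"op": "move_arm", "data": {"targets": [[[0.006,0.003,-0.02],[0,0,0],0],[[0.006,0.003,-0.04],[0,0,0],0],[[0,0,-0.05],[0,0,0],0],[[0,0,-0.05],[0,0,0],0],[[0,0,-0.05],[0,0,0],0],[[0,0,-0.05],[0,0,0],0],[[0,0,-0.03],[0,0,0],0],[[0,0,-0.02],[0,0,0],0],[[0,0,-0.01],[0,0,0],0],[[0,0,0],[0,0,0],0],[[0,0,0],[0,0,0],0],[[0,0,0],[0,0,0],0]]}}

```text
time_s: 16.45
ee_pos: [452.4, -324.6, 27.1]
tcp_rot: [-179.9, -0.0, -108.1]
force: [0.3, 0.6, -2.2]
width: 47.7
grip_force: 62.1
```

Emit:
{"op": "move_arm", "data": {"targets": [[[0,0,-0.008],[0,0,0],0],[[0,0,-0.008],[0,0,0],0],[[0,0,-0.005],[0,0,0],0],[[0,0,-0.003],[0,0,0],0],[[0,0,0],[0,0,0],0],[[0,0,-0.002],[0,0,0],0],[[0,0,0],[0,0,0],0],[[0,0,0],[0,0,0],0]]}}

```text
time_s: 17.12
ee_pos: [451.6, -324.4, 12.9]
tcp_rot: [-180.0, -0.0, -108.2]
force: [-0.8, -0.4, -1.8]
width: 47.5
grip_force: 62.3
```

Emit:
{"op": "move_arm", "data": {"targets": [[[0,0,-0.002],[0,0,0],0],[[0,0,0],[0,0,0],0],[[0,0,0],[0,0,0],0]]}}

```text
time_s: 17.37
ee_pos: [451.6, -324.5, 12.8]
tcp_rot: [-180.0, -0.0, -108.1]
force: [-2.2, 3.2, 5.5]
width: 47.7
grip_force: 62.8
```

Contact is made at 5 N. I'll release and rise.

Emit:
{"op": "move_arm", "data": {"targets": [[[0,0,0],[0,0,0],0.7],[[0,0,0],[0,0,0],0.8],[[0,0,0],[0,0,0],1],[[0,0,0],[0,0,0],1],[[0,0,0],[0,0,0],1],[[0,0,0],[0,0,0],1],[[0,0,0],[0,0,0],1],[[0,0,0.01],[0,0,0],1],[[0,0,0.03],[0,0,0],1],[[0,0,0.05],[0,0,0],1],[[0,0,0.05],[0,0,0],1],[[0,0,0.06],[0,0,0],1],[[0,0,0.06],[0,0,0],1],[[0,0,0.06],[0,0,0],1],[[0,0,0],[0,0,0],1],[[0,0,0],[0,0,0],1],[[0,0,0],[0,0,0],1]]}}

```text
time_s: 18.78
ee_pos: [451.4, -324.1, 171.3]
tcp_rot: [180.0, 0.0, -108.2]
force: [-0.0, 0.2, -0.9]
width: 85.5
grip_force: 0.0
```

```bash
python3 - <<'E'
from h import *
s=snap('scene','s7'); b=cv2.convertScaleAbs(s['color'][100:360,190:420],alpha=1.3)
cv2.imwrite('pics/c7.png',cv2.resize(b,(530,599),interpolation=2))
E
```

```text
(no output)
```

View pics/c7.png

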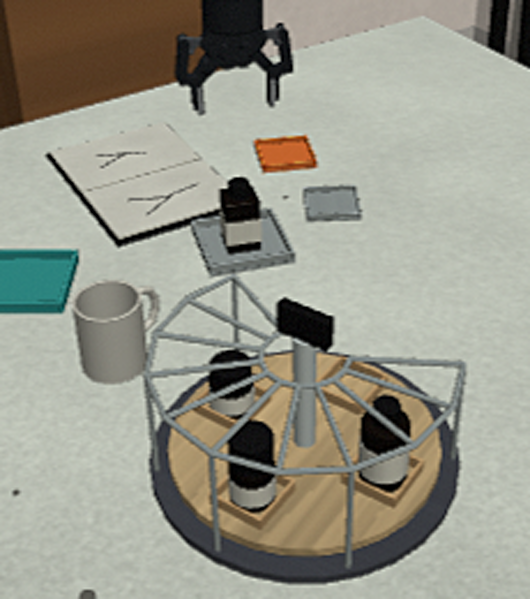

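The bottle stands upright in the larger grey tray at crop (240,215). The other three are in their pockets, the mug is untouched and the gripper is clear.

```bash
python3 -c "
from plant import bot
print(bot.close_job())"
```

```text
the job is handed in; nothing more can be done
None
```

The square bottle now stands upright on the floor of the larger grey steel tray and the gripper has let go; the other three bottles are still in their pockets, the mug is untouched, and the job was handed in at about 19 s of the 67 s allowed.

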